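# Roll the tin onto the code reader

## Robot

A 6-joint arm with a two-finger parallel gripper is mounted at the origin on the work surface. World frame = base frame: x ahead of the robot, y to its left, z up, the work surface at z = 0. Lengths are in m, angles in rad, forces in N, time in s.
With the tool pointing down it reaches from about 0.275 to 0.85 m from the base axis. Payload 5.2 kg.
Tool frame: the origin (TCP) lies at the very end of the fingers, on their centre line; the grasp point (between the pads) lies robot.grip_depth behind it (robot.grip_depth is the distance from the TCP to the grasp point, in m); z points along the fingers, y is the line along which they close (so a half turn about z gives the same grasp; the last joint's range is limited). The gripper opens to 85 mm and grips with 20 to 120 N. Pads are 22 mm wide; open, the fingers measure 114 mm over their backs; the gripper's body (76 mm by 85 mm) begins 54 mm behind the grasp point. The pads swing forward as they close: fully open they stand 13 mm farther back than shut.
Start: joints at [-1.343, 0.259, 1.535, -0, 1.348, -0.203], TCP at [0.23, -0.5, 0.231] pointing down, gripper open.
Joint ranges: [-3.14, 3.14], [-0.91, 2.08], [0.19, 2.58], [-1.22, 4.36], [0.22, 2.71], [-3.12, 3.12]. Speed limits (rad/s): [2.57, 2.57, 3.14, 3.14, 3.14, 3.14].

## Interface

Orientations are given as a unit quaternion [x, y, z, w].
In Python, from workcell import robot gives the robot as it stands.
- The arm moves only by the tool send_rows, never from a script. Its argument "increments" is a list of rows, each an object of numbers: "tx", "ty", "tz": the shift along the tool's x, y, z in m; "twist": the turn about the tool's z in degrees. A call has 1 to 5 rows; each row shifts and turns the commanded pose from where the row before left it, along the tool's axes as they then stand; what a row does not reach is not made up. A row lasts 1/8 s, in which the tool goes at most 62.5 mm and 10.7 degrees, less where a joint would pass 70% of its speed; a pose out of reach is approached as far as the arm can. A call is refused whole if a number of a shift passes 0.0625 or a number of a turn 10.7, either way. A call with a gripper value outside its range is refused whole. "fingers" is the opening, from 0 (shut) to 1 (fully open), set as the call begins (left out, the last holds). The fingers move at their own pace and stop on an object; "grip_force" is the grip in N (left out, the last holds). Time passes only in rows, so rows that do not move let the fingers close. It gives the time, the measured TCP pose, the force, the opening and the grip force at its end, in the units of the state.
- robot.get_state(): the state, without advancing time (a new reading comes with each control period).
- robot.get_image(name): name is "scene" or "top"; returns a dict with "color" (384x512x3 uint8, blue, green, red), "range_z" (384x512 float32, m along the optical axis (not along the pixel's ray), 0 where there is no reading), "vfov" (degrees; the focal length in pixels is half the picture's height over the tangent of half this angle, whatever the lens; pixels are square), "cx", "cy" (the principal point, pixels), "camera_from_world" (4x4, takes a point from world to camera coordinates). Camera axes: x right, y up, looking along -z (the intrinsics and any distortion apply to the point x, -y, -z); pixel columns grow to the right and rows downward; lengths in m; the calibration is good to about 2 mm. A picture is of the moment at which its call begins.
- robot.finish_job(): hands the job in; it is judged then, once.
The state is a dict: "time_s": time; "joints": joint angles; "qvel": joint speeds; "joint_torque": joint torques, N m; "position": TCP position; "orientation": TCP orientation; "wrist_force": force on the tool from outside, world axes, zero at the start; "wrist_torque": the same for the moment, N m; "grip_width": opening from 0.0 (shut) to 1.0 (fully open); "grip_force": force on a finger pad.
Only numpy, scipy, OpenCV 4.12 (cv2) and the standard library are available. Lean on these libraries where they do the work, as an engineer would, in place of code of your own. Each camera call takes 0.05 s, during which the arm holds its last target. There are 200 camera calls.

## Task

Roll the big tin that lies on the aluminium deck over to the black glass strip by pushing on its top with the fingertips, so that it stops on the strip, lying along it, for its code to be read. It must roll rather than be slid, lifted or pushed from the side; leave the small jar on the deck and everything else alone, and finish clear of the tin.

Things in the scene. Friction and masses are not known exactly. Their poses are not given: they have to be found in the camera images.
- tin: Steel tin, a plain cylinder 90 mm in diameter, 110 mm long, 0.4 to 0.8 kg, lying on the deck. Origin at its middle, 45 mm above the deck and below its top line. x is its long axis, within 0.06 rad of the deck's x at the start; y and z turn as it rolls (z starts up). It rolls along the deck's y. A tip that sticks to the top moves twice as far as the tin. Let go at 50 mm/s it coasts about 5 mm.
- deck: Code-reading deck: fixed flat aluminium plate 230 mm (its x) by 420 mm (its y), 12 mm high. Origin at the centre of its underside, z up. It stands at any yaw within 0.27 rad of the world axes. A fixed reader head (34 x 70 mm, top 57 mm above the table) stands on it, centred 96 mm along +x from the origin, at the far end of the strip.
- strip (a point): Point on the deck's top face (12 mm above the table) at the middle of the black glass strip, which is 30 mm wide (deck's y), 140 mm long, flush with the plate and runs along the deck's x. Axes as the deck's. The tin belongs with its axis above this strip, and starts 95 to 135 mm from it on its +y or -y side.
- jar: Small white jar with black lid, 48 mm in diameter and 55 mm tall, standing on the deck on the other side of the strip from the tin; to be left alone. Origin at the centre of its underside.
- amber_a: Amber bottle 68 mm in diameter, 160 mm tall, behind the deck; a bystander. Origin at its underside.
- amber_b: Amber bottle 56 mm in diameter, 120 mm tall, behind the deck; a bystander. Origin at its underside.
- can: Upright labelled can 66 mm in diameter, 100 mm tall, behind the deck; a bystander. Origin at its underside.
- white_jar: White jar 72 mm in diameter, 80 mm tall, right of the deck; a bystander. Origin at its underside.
- beaker: Glass beaker 68 mm in diameter, 85 mm tall, left of the deck; a bystander. Origin at its underside.
- cutter: Wooden-handled spatula 170 mm long on the stack of papers at the left; a bystander. Origin at its underside.
Things that resemble listed ones, but are neither listed nor needed, are in the scene too. Leave any red look-alike of the tin alone.

How it is judged:
At the end, for the whole second after the job is handed in: The tin rests on the deck with its axis over the strip (within 15 mm across it; along it, its middle 50 mm short of to 35 mm beyond the strip point), parallel within 0.25 rad, having rolled there (its z axis, up at the start, is over 1.2 rad from vertical) (y of tin in the frame of strip between -0.015 and 0.015 m and x of tin in the frame of strip between -0.05 and 0.035 m and z of tin in the frame of strip between 0.041 and 0.049 m and angle between the x axis of tin and the x axis of strip, either way round below 0.25 rad and angle between tin's own z axis and vertical above 1.2 rad and linear speed of tin below 0.01 m/s and angular speed of tin below 0.2 rad/s); the robot touches nothing.
It fails at once if the tin is lifted off the deck, falls off it or is stood up (z of tin in the frame of strip above 0.057 m or z of tin in the frame of strip below 0.035 m).
It fails at once if the tin slides without turning (moves faster than 50 mm/s while turning slower than 0.4 rad/s) (linear speed of tin above 0.05 m/s and angular speed of tin below 0.4 rad/s).
It fails at once if the fingers touch the tin while reaching down beside it (grasp point between the pads below the tin's top), instead of from on top (contact force between the fingers and tin above 0.5 N and height (world z) of the grasp point below 0.098 m).
It fails at once if the small jar is moved more than 15 mm or tipped (distance of jar from where it was at the start of the episode above 0.015 m or angle between jar's own z axis and vertical above 0.3 rad).
It fails at once if another thing on the bench is moved more than 30 mm (distance of any of amber_a, amber_b, white_jar, beaker, can, cutter from where it was at the start of the episode above 0.03 m).
It also fails if it takes over 64 s, if anything falls off the work surface, if the arm or the gripper's body presses on something with over 40 N, if the wrist force passes 120 N, or if a joint passes its speed limit or range.

## Working session

There is one attempt and no reset: what is moved stays moved. The work goes in short steps, Python scripts to look and compute and a tool call to move; the robot and the scene stay as the last step left them, time stands still between calls to the robot, and variables do not carry over. Pictures are saved under pics/ and viewed, at most 10 in all, crops included, and the job is handed in when it is done.

Besides the shell and the picture viewer there is one more tool, called after ">>>" in YAML: its name, and indented under it one key for each argument. send_rows: Moves the arm, as the interface text tells. Its arguments: {"type":"object","properties":{"increments":{"type":"array","items":{"type":"object","properties":{"tx":{"type":"number"},"ty":{"type":"number"},"tz":{"type":"number"},"twist":{"type":"number"}}}},"fingers":{"type":"number"},"grip_force":{"type":"number"}},"required":["increments"]}

```bash
mkdir -p pics
cat > h.py <<'E'
from workcell import robot
import numpy as np, cv2
def im(n):
    d=robot.get_image(n); d['f']=d['color'].shape[0]/2/np.tan(np.radians(d['vfov'])/2); d['T']=np.linalg.inv(d['camera_from_world']); return d
def ray(d,u,v,z):
    r=d['T'][:3,:3]@np.array([(u-d['cx'])/d['f'],-(v-d['cy'])/d['f'],-1]); o=d['T'][:3,3]
    return o+r*(z-o[2])/r[2]
def cloud(d):
    v,u=np.mgrid[0:384,0:512]; z=d['range_z']
    p=np.stack([(u-d['cx'])/d['f']*z,-(v-d['cy'])/d['f']*z,-z],-1)
    w=p@d['T'][:3,:3].T+d['T'][:3,3]; w[z==0]=np.nan; return w
E
python3 - <<'E'
from h import *
print(robot.get_state(), robot.grip_depth)
for n in('scene','top'):
    d=im(n); cv2.imwrite(f'pics/{n}0.png',d['color']); print(n,{k:v for k,v in d.items() if k not in('color','range_z','T')},d['T'][:3,3])
    np.savez(f'{n}0.npz',**d)
E
```

```text
{'time_s': 0.0, 'joints': array([-1.34277035e+00,  2.59312045e-01,  1.53611688e+00,  4.35467640e-05,
        1.34798661e+00, -2.02845140e-01]), 'qvel': array([-0.00053958,  0.0013022 , -0.00169206, -0.00040575, -0.00077496,
       -0.00064964]), 'joint_torque': array([ 8.33707363e-04, -4.46035194e+01, -2.90572697e+01, -4.75505476e-04,
        1.18997757e-02, -3.20810877e-06]), 'position': array([ 0.22960329, -0.49919195,  0.23047779]), 'orientation': array([ 9.76884003e-01,  2.13768129e-01,  9.75392902e-06, -9.11638397e-04]), 'wrist_force': array([ 0.72068578,  0.63810557, -0.31234228]), 'wrist_torque': array([ 0.00092861,  0.04347047, -0.01083233]), 'grip_force': 0.0, 'grip_width': 1.0039947420059374} 0.0187
scene {'vfov': 49.90644090661108, 'cx': 251.20053229265486, 'cy': 185.32631069860122, 'camera_from_world': array([[ 0.80778006,  0.58945791,  0.00554485, -0.42841035],
       [-0.45145138,  0.61255573,  0.64881979,  0.17496479],
       [ 0.37905543, -0.52660692,  0.7609219 , -1.52752045],
       [ 0.        ,  0.        ,  0.        ,  1.        ]]), 'f': np.float64(412.62455217216416)} [ 1.00406436 -0.65904865  1.05117861]
top {'vfov': 44.17361970820319, 'cx': 259.38489621406194, 'cy': 197.6367010909763, 'camera_from_world': array([[ 1.38125433e-03, -9.99875186e-01,  1.57386484e-02,
        -2.43337654e-02],
       [ 9.93527430e-01,  3.15980833e-03,  1.13548497e-01,
        -5.31166947e-01],
       [-1.13584056e-01,  1.54799395e-02,  9.93407788e-01,
        -1.64683576e+00],
       [ 0.00000000e+00,  0.00000000e+00,  0.00000000e+00,
         1.00000000e+00]]), 'f': np.float64(473.1514310412536)} [0.34070826 0.00284058 1.69667566]
```

View pics/top0.png

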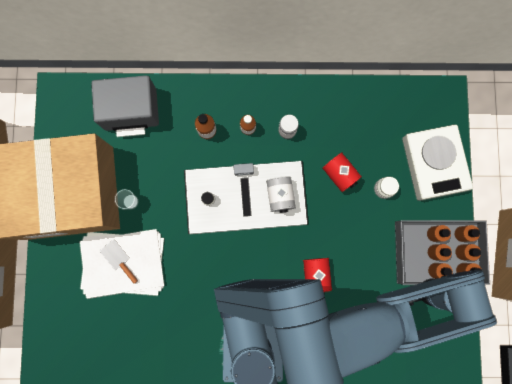

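View pics/scene0.png

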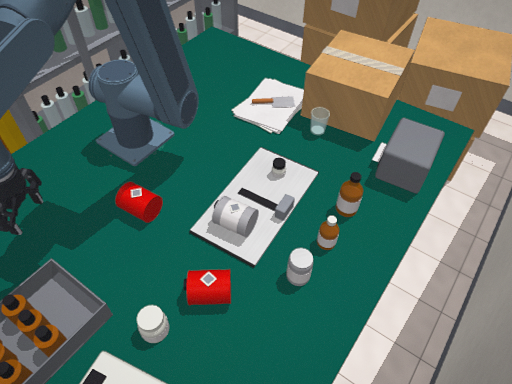

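The top view shows the deck centred near (246,197) and the black strip at (246,197). The reader head is at (244,169), the jar at (208,198), and the grey tin at (281,195). Tin candidates are grey (281,195), red (343,172) and red (318,275). Only the grey one is steel and lies on the deck, so I take that one and confirm it in a crop.

```bash
cat > meas.py <<'E'
from h import *
def deckstrip(d):
    g=cv2.cvtColor(d['color'],cv2.COLOR_BGR2GRAY); hsv=cv2.cvtColor(d['color'],cv2.COLOR_BGR2HSV)
    m=((hsv[...,1]<40)&(g>150)).astype(np.uint8); m[:155]=0;m[240:]=0;m[:,:180]=0;m[:,312:]=0
    c=max(cv2.findContours(m,0,2)[0],key=cv2.contourArea); h=cv2.convexHull(c)
    box=cv2.boxPoints(cv2.minAreaRect(h)); D=np.array([ray(d,*p,.012) for p in box])
    s=((g<60)).astype(np.uint8); s[:172]=0;s[222:]=0;s[:,:232]=0;s[:,262:]=0
    c=max(cv2.findContours(s,0,2)[0],key=cv2.contourArea); S=np.array([ray(d,*p,.012) for p in cv2.boxPoints(cv2.minAreaRect(c))])
    return D,S
def tin(d,O,yaw,dy=(-.2,.0)):
    w=cloud(d).reshape(-1,3); R=np.array([[np.cos(yaw),-np.sin(yaw)],[np.sin(yaw),np.cos(yaw)]])
    q=(w[:,:2]-O)@R; k=(abs(q[:,0])<.1)&(q[:,1]>dy[0])&(q[:,1]<dy[1])&(w[:,2]>.075)&(w[:,2]<.115)
    q=q[k]; z=w[k,2]; x0=(q[:,0].min()+q[:,0].max())/2
    from scipy.optimize import least_squares
    f=lambda p: np.hypot((q[:,1]-p[0]-p[1]*(q[:,0]-x0))/np.sqrt(1+p[1]**2), z-p[2])-.045
    r=least_squares(f,[q[:,1].mean(),0,.057],loss='soft_l1',f_scale=.002)
    return len(q),q[:,0].min(),q[:,0].max(),np.percentile(z,98),r.x,R
if __name__=='__main__':
    d=dict(np.load('top0.npz'))
    D,S=deckstrip(d); print(D.round(4),D.mean(0));print(S.round(4),S.mean(0))
    for B in(D,S): print('sides',np.linalg.norm(np.roll(B,-1,0)-B,axis=1), 'ang',[np.arctan2(*(np.roll(B,-1,0)-B)[i,[1,0]]) for i in range(4)])
    c=d['color'][150:245,175:320]; cv2.imwrite('pics/crop.png',cv2.resize(c,None,fx=5,fy=5,interpolation=2))
    e=[b for b in (np.roll(D,-1,0)-D) if abs(b[1])>abs(b[0])][0]; e=e*np.sign(e[1]); yaw=np.arctan2(-e[0],e[1]); print('yaw',yaw)
    for n in('top','scene'):
        t=tin(dict(np.load(n+'0.npz')),D.mean(0)[:2],yaw); print(n,t[:5], 'world',D.mean(0)[:2]+t[5]@np.array([(t[1]+t[2])/2,t[4][0]]))
E
python3 meas.py
```

```text
[[ 0.6374  0.2492  0.012 ]
 [ 0.675  -0.1743  0.012 ]
 [ 0.4402 -0.1915  0.012 ]
 [ 0.4046  0.2255  0.012 ]] [0.53931159 0.02721295 0.012     ]
[[0.6003 0.0434 0.012 ]
 [0.6021 0.0211 0.012 ]
 [0.4719 0.0106 0.012 ]
 [0.4702 0.0327 0.012 ]] [0.53611851 0.02695055 0.012     ]
sides [0.42512093 0.23542245 0.41859459 0.23394798] ang [np.float64(-1.482054698882824), np.float64(-3.0681960098339247), np.float64(1.6560382953914834), np.float64(0.10120834610497016)]
sides [0.02234684 0.13061311 0.02215497 0.1305711 ] ang [np.float64(-1.4893215908678064), np.float64(-3.061346921125282), np.float64(1.6503787519228503), np.float64(0.08171512768721986)]
yaw 0.0887416279120725
top (784, np.float64(-0.07446058881613396), np.float64(0.047976001098357784), np.float64(0.10822347587657757), array([-0.1236167 ,  0.05081087,  0.05720481])) world [ 0.53707696 -0.09709093]
scene (886, np.float64(-0.07477108581784131), np.float64(0.048219813098514704), np.float64(0.10309167312650715), array([-0.12225687,  0.04699528,  0.05456918])) world [ 0.53692324 -0.0957394 ]
```

View pics/crop.png

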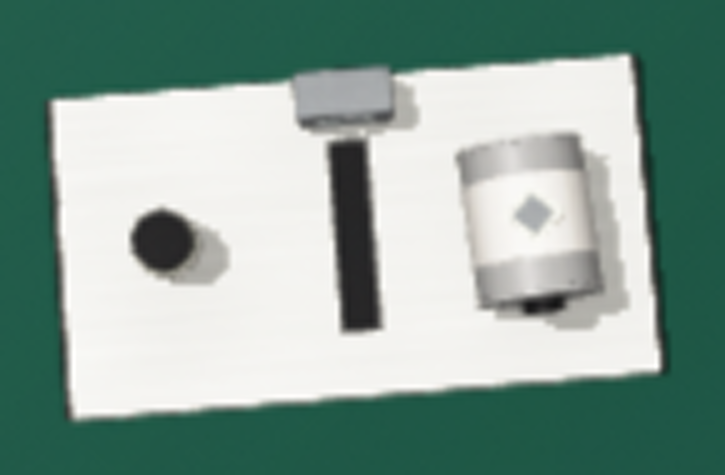

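The crop confirms it: the grey tin at crop (530,225) is the only one on the deck, right of the strip at crop (355,235). The jar is at crop (163,240) on the other side. The measured sizes and heights fit: top of the tin at about 0.102 m, deck about 0.42 m long.

Plan: shut the fingers, point tool x along the roll direction, and roll the tin in several short strokes.

>>> send_rows:
  fingers: 0
  increments:
    - {"tx": 0.0444,"ty": -0.0226}
    - {"tx": 0.0444,"ty": -0.0226}
    - {"tx": 0.0444,"ty": -0.0226}
    - {"tx": 0.0444,"ty": -0.0226}
    - {"tx": 0.0444,"ty": -0.0226}

```text
schema error: expected keys tx, ty, tz, twist
```

>>> send_rows:
  increments:
    - {"tx": 0.0444,"ty": -0.0226}
    - {"tx": 0.0444,"ty": -0.0226}
    - {"tx": 0.0444,"ty": -0.0226}
    - {"tx": 0.0444,"ty": -0.0226}
    - {"tx": 0.0444,"ty": -0.0226}

```text
schema error: expected keys tx, ty, tz, twist
```

>>> send_rows:
  increments:
    - {"twist": -10.4}
    - {"twist": -10.4}
    - {"twist": -10.4}
    - {"twist": -10.4}
    - {"twist": -10.4}

```text
schema error: expected keys tx, ty, tz, twist
```

>>> send_rows:
  increments:
    - {"twist": -10.5}
    - {"twist": -10.5}
    - {}
    - {}

```text
schema error: expected keys tx, ty, tz, twist
```

>>> send_rows:
  fingers: 0
  increments:
    - {"tx": 0.0444,"ty": -0.0226,"tz": 0,"twist": 0}
    - {"tx": 0.0444,"ty": -0.0226,"tz": 0,"twist": 0}
    - {"tx": 0.0444,"ty": -0.0226,"tz": 0,"twist": 0}
    - {"tx": 0.0444,"ty": -0.0226,"tz": 0,"twist": 0}
    - {"tx": 0.0444,"ty": -0.0226,"tz": 0,"twist": 0}

```text
time_s: 0.72
position: [0.3849, -0.3028, 0.231]
orientation: [0.977, 0.214, -0.0, -0.0]
wrist_force: [0.1, -0.1, -0.7]
grip_width: 0.0
grip_force: 0.0
```

>>> send_rows:
  increments:
    - {"tx": 0.0444,"ty": -0.0226,"tz": 0,"twist": 0}
    - {"tx": 0.0444,"ty": -0.0226,"tz": 0,"twist": 0}
    - {"tx": 0.0444,"ty": -0.0226,"tz": 0,"twist": 0}
    - {"tx": 0.0444,"ty": -0.0226,"tz": 0,"twist": 0}
    - {"tx": 0.0444,"ty": -0.0226,"tz": 0,"twist": 0}

```text
time_s: 1.35
position: [0.5394, -0.1075, 0.2309]
orientation: [0.977, 0.214, -0.0, -0.0]
wrist_force: [0.7, -0.5, 1.1]
grip_width: -0.003
grip_force: 0.0
```

>>> send_rows:
  increments:
    - {"tx": 0,"ty": 0,"tz": 0,"twist": -10.4}
    - {"tx": 0,"ty": 0,"tz": 0,"twist": -10.4}
    - {"tx": 0,"ty": 0,"tz": 0,"twist": -10.4}
    - {"tx": 0,"ty": 0,"tz": 0,"twist": -10.4}
    - {"tx": 0,"ty": 0,"tz": 0,"twist": -10.4}

```text
time_s: 1.98
position: [0.5385, -0.1088, 0.2308]
orientation: [0.782, 0.623, -0.0, -0.001]
wrist_force: [-1.0, 0.3, 0.4]
grip_width: -0.001
grip_force: 0.0
```

>>> send_rows:
  increments:
    - {"tx": 0,"ty": 0,"tz": 0,"twist": -10.5}
    - {"tx": 0,"ty": 0,"tz": 0,"twist": -10.5}
    - {"tx": 0,"ty": 0,"tz": 0,"twist": 0}
    - {"tx": 0,"ty": 0,"tz": 0,"twist": 0}

```text
time_s: 2.48
position: [0.5386, -0.1089, 0.2311]
orientation: [0.659, 0.752, -0.0, -0.0]
wrist_force: [0.1, 0.8, -0.4]
grip_width: 0.0
grip_force: 0.0
```

>>> send_rows:
  increments:
    - {"tx": 0,"ty": 0,"tz": 0.04,"twist": 0}
    - {"tx": 0,"ty": 0,"tz": 0.04,"twist": 0}
    - {"tx": 0,"ty": 0,"tz": 0.03,"twist": 0}
    - {"tx": 0,"ty": 0,"tz": 0.013,"twist": 0}
    - {"tx": 0,"ty": 0,"tz": 0,"twist": 0}

```text
time_s: 3.1
position: [0.5385, -0.1089, 0.1079]
orientation: [0.659, 0.753, -0.0, -0.001]
wrist_force: [-0.5, 0.1, 1.0]
grip_width: 0.001
grip_force: 0.0
```

>>> send_rows:
  increments:
    - {"tx": 0,"ty": 0,"tz": 0.003,"twist": 0}
    - {"tx": 0,"ty": 0,"tz": 0.002,"twist": 0}
    - {"tx": 0,"ty": 0,"tz": 0,"twist": 0}

```text
time_s: 3.48
position: [0.539, -0.1091, 0.1039]
orientation: [0.658, 0.753, 0.0, 0.0]
wrist_force: [-0.2, -0.0, 0.6]
grip_width: -0.003
grip_force: 0.0
```

>>> send_rows:
  increments:
    - {"tx": 0.004,"ty": 0,"tz": 0.001,"twist": 0}
    - {"tx": 0,"ty": 0,"tz": 0.001,"twist": 0}
    - {"tx": 0,"ty": 0,"tz": 0,"twist": 0}

```text
time_s: 3.85
position: [0.5383, -0.1051, 0.1019]
orientation: [0.658, 0.753, -0.0, 0.0]
wrist_force: [-1.6, -0.3, 4.4]
grip_width: 0.002
grip_force: 2.4
```

>>> send_rows:
  increments:
    - {"tx": 0,"ty": 0,"tz": 0.001,"twist": 0}
    - {"tx": 0,"ty": 0,"tz": 0,"twist": 0}

```text
time_s: 4.1
position: [0.5385, -0.1056, 0.1018]
orientation: [0.658, 0.753, -0.0, 0.001]
wrist_force: [-3.4, -0.9, 11.0]
grip_width: 0.004
grip_force: 5.5
```

>>> send_rows:
  increments:
    - {"tx": 0.003,"ty": 0,"tz": 0,"twist": 0}
    - {"tx": 0.007,"ty": 0,"tz": 0,"twist": 0}
    - {"tx": 0.008,"ty": 0,"tz": 0,"twist": 0}
    - {"tx": 0.008,"ty": 0,"tz": 0,"twist": 0}
    - {"tx": 0.006,"ty": 0,"tz": 0,"twist": 0}

```text
time_s: 4.72
position: [0.5339, -0.0735, 0.1018]
orientation: [0.658, 0.753, -0.0, 0.001]
wrist_force: [-5.1, -1.0, 12.1]
grip_width: -0.0
grip_force: 5.8
```

>>> send_rows:
  increments:
    - {"tx": 0.004,"ty": 0,"tz": 0,"twist": 0}
    - {"tx": 0,"ty": 0,"tz": 0,"twist": 0}
    - {"tx": 0,"ty": 0,"tz": -0.003,"twist": 0}
    - {"tx": 0,"ty": 0,"tz": -0.02,"twist": 0}
    - {"tx": 0,"ty": 0,"tz": 0,"twist": 0}

```text
time_s: 5.35
position: [0.5345, -0.0696, 0.1243]
orientation: [0.658, 0.753, 0.001, 0.001]
wrist_force: [-0.5, -0.6, -0.2]
grip_width: -0.002
grip_force: 0.0
```

```bash
cat > look.py <<'E'
from meas import *
import sys
O=np.array([.5375,.027]); d=im('scene'); s=robot.get_state()
t=tin(d,O,.087,(-.2,.1)); R=t[5]
print(t[:5],'tip deck',R.T@(s['position'][:2]-O),s['position'],'t',s['time_s'])
if len(sys.argv)>1: cv2.imwrite('pics/'+sys.argv[1],cv2.resize(d['color'][140:270,180:330],None,fx=4,fy=4))
E
python3 look.py s1.png
```

```text
(850, np.float64(-0.07416392450571306), np.float64(0.04908890304171083), np.float64(0.1024014969161762), array([-0.10494782,  0.06080075,  0.05461484])) tip deck [-0.01202005 -0.09575614] [ 0.53384569 -0.06943841  0.12346184] t 5.4
```

View pics/s1.png

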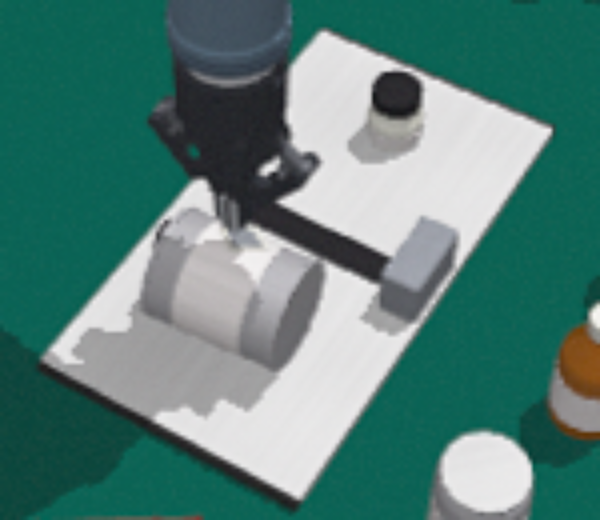

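The first stroke rolled the tin about 18 mm for 36 mm of tip travel, so there was no slip. The picture shows the tin at crop (230,290), the strip at (320,240) and the fingers at its middle. I'll repeat the stroke.

>>> send_rows:
  increments:
    - {"tx": -0.02,"ty": 0,"tz": 0,"twist": 0}
    - {"tx": 0,"ty": 0,"tz": 0.015,"twist": 0}
    - {"tx": 0,"ty": 0,"tz": 0.006,"twist": 0}
    - {"tx": 0,"ty": 0,"tz": 0.002,"twist": 0}
    - {"tx": 0,"ty": 0,"tz": 0,"twist": 0}

```text
time_s: 6.02
position: [0.5354, -0.0899, 0.1015]
orientation: [0.658, 0.753, -0.001, 0.0]
wrist_force: [-7.2, -1.4, 16.8]
grip_width: -0.003
grip_force: 8.6
```

>>> send_rows:
  increments:
    - {"tx": 0.003,"ty": 0,"tz": 0,"twist": 0}
    - {"tx": 0.008,"ty": 0,"tz": 0,"twist": 0}
    - {"tx": 0.01,"ty": 0,"tz": 0,"twist": 0}
    - {"tx": 0.01,"ty": 0,"tz": 0,"twist": 0}
    - {"tx": 0.007,"ty": 0,"tz": 0,"twist": 0}

```text
time_s: 6.65
position: [0.5298, -0.0515, 0.1016]
orientation: [0.658, 0.753, -0.001, -0.0]
wrist_force: [-8.5, -1.3, 18.0]
grip_width: -0.002
grip_force: 9.3
```

>>> send_rows:
  increments:
    - {"tx": 0.004,"ty": 0,"tz": 0,"twist": 0}
    - {"tx": 0,"ty": 0,"tz": 0,"twist": 0}
    - {"tx": 0,"ty": 0,"tz": -0.003,"twist": 0}
    - {"tx": 0,"ty": 0,"tz": -0.02,"twist": 0}
    - {"tx": 0,"ty": 0,"tz": 0,"twist": 0}

```text
time_s: 7.28
position: [0.5312, -0.0477, 0.1237]
orientation: [0.658, 0.753, 0.0, 0.001]
wrist_force: [-0.5, 0.9, -0.6]
grip_width: 0.004
grip_force: 0.0
```

```bash
python3 look.py
```

```text
(828, np.float64(-0.07413183461737942), np.float64(0.048249493142311396), np.float64(0.10220406043378148), array([-0.08340536,  0.05855062,  0.05450199])) tip deck [-0.01337354 -0.07362305] [ 0.53057417 -0.04750663  0.12289486] t 7.325
```

>>> send_rows:
  increments:
    - {"tx": -0.021,"ty": 0,"tz": 0,"twist": 0}
    - {"tx": 0,"ty": 0,"tz": 0.015,"twist": 0}
    - {"tx": 0,"ty": 0,"tz": 0.006,"twist": 0}
    - {"tx": 0,"ty": 0,"tz": 0.002,"twist": 0}
    - {"tx": 0,"ty": 0,"tz": 0,"twist": 0}

```text
time_s: 7.95
position: [0.5325, -0.069, 0.1015]
orientation: [0.658, 0.753, -0.001, 0.0]
wrist_force: [-5.9, -1.6, 18.0]
grip_width: -0.001
grip_force: 8.7
```

>>> send_rows:
  increments:
    - {"tx": 0.003,"ty": 0,"tz": 0,"twist": 0}
    - {"tx": 0.008,"ty": 0,"tz": 0,"twist": 0}
    - {"tx": 0.01,"ty": 0,"tz": 0,"twist": 0}
    - {"tx": 0.01,"ty": 0,"tz": 0,"twist": 0}
    - {"tx": 0.007,"ty": 0,"tz": 0,"twist": 0}

```text
time_s: 8.57
position: [0.527, -0.0306, 0.1017]
orientation: [0.658, 0.753, -0.001, -0.0]
wrist_force: [-8.1, -0.7, 18.7]
grip_width: 0.003
grip_force: 9.5
```

>>> send_rows:
  increments:
    - {"tx": 0.004,"ty": 0,"tz": 0,"twist": 0}
    - {"tx": 0,"ty": 0,"tz": 0,"twist": 0}
    - {"tx": 0,"ty": 0,"tz": -0.003,"twist": 0}
    - {"tx": 0,"ty": 0,"tz": -0.02,"twist": 0}
    - {"tx": -0.021,"ty": 0,"tz": 0,"twist": 0}

```text
time_s: 9.2
position: [0.531, -0.0472, 0.1237]
orientation: [0.657, 0.754, 0.0, 0.001]
wrist_force: [0.7, 0.0, -0.0]
grip_width: -0.002
grip_force: 0.0
```

>>> send_rows:
  increments:
    - {"tx": 0,"ty": 0,"tz": 0,"twist": 0}
    - {"tx": 0,"ty": 0,"tz": 0.015,"twist": 0}
    - {"tx": 0,"ty": 0,"tz": 0.006,"twist": 0}
    - {"tx": 0,"ty": 0,"tz": 0.002,"twist": 0}
    - {"tx": 0,"ty": 0,"tz": 0,"twist": 0}

```text
time_s: 9.82
position: [0.5295, -0.048, 0.1015]
orientation: [0.658, 0.753, -0.001, -0.0]
wrist_force: [-9.0, -2.4, 18.8]
grip_width: -0.003
grip_force: 9.3
```

>>> send_rows:
  increments:
    - {"tx": 0.003,"ty": 0,"tz": 0,"twist": 0}
    - {"tx": 0.008,"ty": 0,"tz": 0,"twist": 0}
    - {"tx": 0.01,"ty": 0,"tz": 0,"twist": 0}
    - {"tx": 0.01,"ty": 0,"tz": 0,"twist": 0}
    - {"tx": 0.007,"ty": 0,"tz": 0,"twist": 0}

```text
time_s: 10.45
position: [0.524, -0.0096, 0.1017]
orientation: [0.658, 0.753, -0.001, -0.0]
wrist_force: [-9.2, -0.7, 20.2]
grip_width: -0.002
grip_force: 10.1
```

>>> send_rows:
  increments:
    - {"tx": 0.004,"ty": 0,"tz": 0,"twist": 0}
    - {"tx": 0,"ty": 0,"tz": 0,"twist": 0}
    - {"tx": 0,"ty": 0,"tz": -0.003,"twist": 0}
    - {"tx": 0,"ty": 0,"tz": -0.02,"twist": 0}
    - {"tx": 0,"ty": 0,"tz": 0,"twist": 0}

```text
time_s: 11.08
position: [0.5255, -0.0058, 0.1236]
orientation: [0.658, 0.753, 0.0, 0.001]
wrist_force: [0.3, -0.2, -0.3]
grip_width: -0.003
grip_force: 0.0
```

```bash
python3 look.py
```

```text
(774, np.float64(-0.06801159887874846), np.float64(0.04642251081596374), np.float64(0.1021075402989844), array([-0.04058647,  0.05972903,  0.05440161])) tip deck [-0.0153671 -0.0315382] [ 0.52493139 -0.00575417  0.12282983] t 11.125
```

>>> send_rows:
  increments:
    - {"tx": -0.02,"ty": 0,"tz": 0,"twist": 0}
    - {"tx": 0,"ty": 0,"tz": 0.015,"twist": 0}
    - {"tx": 0,"ty": 0,"tz": 0.006,"twist": 0}
    - {"tx": 0,"ty": 0,"tz": 0.002,"twist": 0}
    - {"tx": 0,"ty": 0,"tz": 0,"twist": 0}

```text
time_s: 11.75
position: [0.5267, -0.0263, 0.1015]
orientation: [0.658, 0.753, -0.001, -0.0]
wrist_force: [-6.9, -2.1, 18.7]
grip_width: 0.002
grip_force: 9.2
```

>>> send_rows:
  increments:
    - {"tx": 0.003,"ty": 0,"tz": 0,"twist": 0}
    - {"tx": 0.008,"ty": 0,"tz": 0,"twist": 0}
    - {"tx": 0.01,"ty": 0,"tz": 0,"twist": 0}
    - {"tx": 0.01,"ty": 0,"tz": 0,"twist": 0}
    - {"tx": 0.006,"ty": 0,"tz": 0,"twist": 0}

```text
time_s: 12.38
position: [0.5214, 0.0111, 0.1017]
orientation: [0.658, 0.753, -0.001, -0.0]
wrist_force: [-8.3, -1.2, 19.2]
grip_width: -0.004
grip_force: 9.8
```

>>> send_rows:
  increments:
    - {"tx": 0.003,"ty": 0,"tz": 0,"twist": 0}
    - {"tx": 0,"ty": 0,"tz": 0,"twist": 0}
    - {"tx": 0,"ty": 0,"tz": -0.003,"twist": 0}
    - {"tx": 0,"ty": 0,"tz": -0.02,"twist": 0}
    - {"tx": 0,"ty": 0,"tz": 0,"twist": 0}

```text
time_s: 13.0
position: [0.5229, 0.0139, 0.1237]
orientation: [0.658, 0.753, 0.001, 0.001]
wrist_force: [0.3, -0.3, -0.5]
grip_width: 0.0
grip_force: 0.0
```

```bash
python3 look.py
```

```text
(757, np.float64(-0.06777690375583317), np.float64(0.04445882986492926), np.float64(0.10240758025671123), array([-0.02041786,  0.05036955,  0.05440641])) tip deck [-0.01629214 -0.01165615] [0.52228228 0.01397231 0.12288913] t 13.05
```

>>> send_rows:
  increments:
    - {"tx": -0.02,"ty": 0,"tz": 0,"twist": 0}
    - {"tx": 0,"ty": 0,"tz": 0.015,"twist": 0}
    - {"tx": 0,"ty": 0,"tz": 0.006,"twist": 0}
    - {"tx": 0,"ty": 0,"tz": 0.002,"twist": 0}
    - {"tx": 0,"ty": 0,"tz": 0,"twist": 0}

```text
time_s: 13.68
position: [0.524, -0.0064, 0.1014]
orientation: [0.658, 0.753, -0.001, -0.0]
wrist_force: [-7.5, -2.7, 19.3]
grip_width: 0.003
grip_force: 9.2
```

>>> send_rows:
  increments:
    - {"tx": 0.003,"ty": 0,"tz": 0,"twist": 0}
    - {"tx": 0.008,"ty": 0,"tz": 0,"twist": 0}
    - {"tx": 0.01,"ty": 0,"tz": 0,"twist": 0}
    - {"tx": 0.01,"ty": 0,"tz": 0,"twist": 0}
    - {"tx": 0.006,"ty": 0,"tz": 0,"twist": 0}

```text
time_s: 14.3
position: [0.5187, 0.031, 0.1017]
orientation: [0.658, 0.753, -0.001, -0.0]
wrist_force: [-8.5, -0.9, 19.9]
grip_width: 0.001
grip_force: 10.1
```

>>> send_rows:
  increments:
    - {"tx": 0.003,"ty": 0,"tz": 0,"twist": 0}
    - {"tx": 0,"ty": 0,"tz": 0,"twist": 0}
    - {"tx": 0,"ty": 0,"tz": -0.003,"twist": 0}
    - {"tx": 0,"ty": 0,"tz": -0.04,"twist": 0}
    - {"tx": 0,"ty": 0,"tz": -0.04,"twist": 0}

```text
time_s: 14.92
position: [0.5187, 0.034, 0.1828]
orientation: [0.658, 0.753, -0.001, -0.001]
wrist_force: [0.0, -0.9, 0.2]
grip_width: -0.003
grip_force: 0.0
```

>>> send_rows:
  increments:
    - {"tx": -0.06,"ty": 0,"tz": -0.01,"twist": 0}
    - {"tx": -0.06,"ty": 0,"tz": 0,"twist": 0}
    - {"tx": -0.06,"ty": 0,"tz": 0,"twist": 0}
    - {"tx": -0.06,"ty": 0,"tz": 0,"twist": 0}
    - {"tx": 0,"ty": 0,"tz": 0,"twist": 0}

```text
time_s: 15.55
position: [0.5515, -0.2084, 0.1917]
orientation: [0.66, 0.751, -0.0, -0.0]
wrist_force: [-0.6, 0.2, 0.1]
grip_width: -0.002
grip_force: 0.0
```

```bash
python3 look.py
python3 - <<'E'
from meas import *
d=im('top'); cv2.imwrite('pics/end.png',cv2.resize(d['color'][150:245,175:320],None,fx=5,fy=5,interpolation=2))
print(tin(d,np.array([.5375,.027]),.087,(-.1,.06))[:5])
E
```

```text
(733, np.float64(-0.07001845477769644), np.float64(0.04396129382375284), np.float64(0.10213970095051182), array([-0.00022711,  0.05468782,  0.05441854])) tip deck [-0.00666175 -0.23316796] [ 0.55112348 -0.20586493  0.19168193] t 15.6
(767, np.float64(-0.07060725843763713), np.float64(0.043260064553585886), np.float64(0.10779183197869786), array([-0.00159072,  0.05435228,  0.05726273]))
```

View pics/end.png

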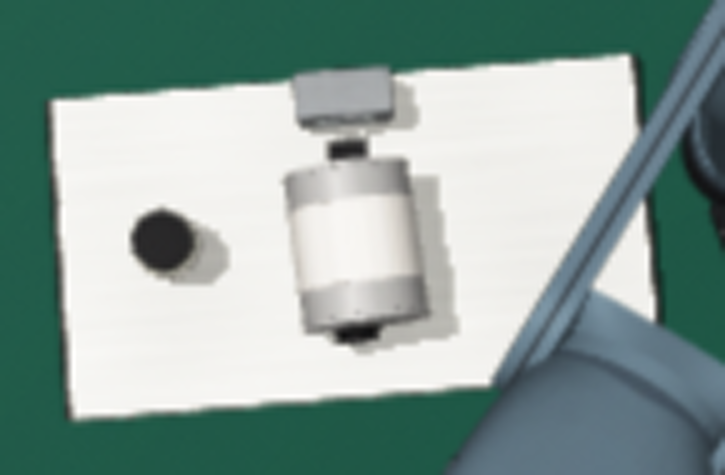

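The picture shows the tin at crop (357,245), lying along the strip. It is within about 2 mm of the centre line and about 13 mm short along it, with 0.05 rad of yaw. The jar at (163,240) hasn't moved and the arm is clear.

```bash
python3 -c "
from workcell import robot
print(robot.finish_job())"
```

```text
the job is handed in; nothing more can be done
None
```

The tin rolled onto the strip in six top strokes and lies along it, within about 2 mm of the centre line and 0.05 rad of parallel; the jar is where it was, the arm finished clear, and the job is handed in (no verdict was returned).

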